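# Roll the gap gauge to its mark and lock it

## Task

Set the adjustable gap gauge: stroke the top of the knurled brass wheel lightly with a fingertip toward the jaws, as often as needed, until the black pointer line on the moving jaw is in line with the red line on the yellow clip, rolling back if you go past. Then push the red-knobbed lock lever all the way over to the back with the fingertip and leave the jaw at its mark. Nothing needs to be gripped; do not push the jaw itself, do not lean hard on the wheel, and do not pick up or move the loose tools lying around.

Things in the scene. Friction and masses are not known exactly. Their poses are not given: they have to be found in the camera images.
- gauge_bed: Grey bed of the gap gauge, 100 (x) x 280 (y) x 16 mm, screwed down; origin under its centre on the worktop. Its +x points to the back (away from the robot at yaw 0), +y to the left. In this frame, mm: steel anvil 56 x 34 at (0, 62), top z 48; blue wheel housing x -24 to 24, y -120 to -55, top z 56; lever fork 24 x 22 at (0, 112), top z 37. Nothing on it is higher than 85.
- wheel: Knurled brass wheel, radius 24 mm, 20 mm wide, upright, axle along the bed's x; origin at its centre, bed frame (0, -85, 46) mm; its axes turn with it. The axle is sprung: it gives down up to 6 mm, from 2 N at first touch to 9 N at the bottom. About 1 N along the rim turns it; it stays where left. Turning its top toward the bed's +y closes the gap, 6 mm of jaw per radian.
- wheel_top (a point): Highest point of the unpressed wheel, bed frame (0, -85, 70) mm, 14 mm above the housing; fixed to the bed, axes as the bed's. A fingertip pressed in about 4 mm and dragged along the bed's +y from some 17 mm before to 17 mm past this point turns the wheel by friction; the jaw then moves about a quarter of the stroke. Lift off to go back; dragging along -y rolls it back.
- jaw: Moving steel jaw, 56 x 28 mm, top at z 48 mm; it slides along the bed's +y toward the anvil, driven by the wheel only. Origin at its middle on the worktop level; starts at bed y = -21 mm (gap to the anvil 52 mm), travel 36 mm. A white tongue with the pointer line sticks out at its front (bed -x).
- pointer (a point): End of the black pointer line (2 mm wide) on the white tongue of the jaw, at its front, z 24.5 mm. Axes as the bed's. Starts 12 to 26 mm short (bed -y) of the mark.
- mark_clip: Yellow clip, 18 x 14 x 21 mm, fixed on the front edge of the bed; origin at the front edge of the bed at worktop level.
- gauge_mark (a point): Inner end of the red line (2 mm wide) on top of the yellow clip, z 21.5 mm; axes as the bed's. The pointer is on the mark when both have the same position along the bed's y.
- lock_lever (a joint): Angle of the lock lever, rad: 0 = leaning to the front of the gauge (bed -x, 0.6 rad from upright), 1.2 = fully over to the back (stop). Stiff: it stays where it is left, about 1.2 N at the knob moves it.
- lever_knob (a point): Centre of the red ball (radius 8 mm) at the end of the lock lever. The lever is a 8 mm thick bar, 45 mm from pivot to ball centre; pivot at bed frame (0, 112, 31) mm, swinging in the bed's x-z plane. At 0 the ball is at (-25, 112, 68), at 1.2 at (25, 112, 68) mm.
- setting_ring_1: Loose bystander: dark steel ring, 52 mm wide, 12 mm high, in front of the gauge; origin at the centre of its underside.
- gauge_block_30: Loose bystander: small lapped steel block, 15 x 30 x 9 mm, in front of the gauge; origin under its centre.
- v_block_1: Loose bystander: steel V-block, 44 x 36 x 34 mm, behind the gauge; origin under its centre.
- plug_gauge_1: Loose bystander: plug gauge, grey handle with a red ring, 92 mm long, 17 mm thick, lying behind the gauge; origin under its centre.
- outside_micrometer: Loose bystander: green micrometer, 115 x 40 x 15 mm, lying to the left; origin under its centre.

How it is judged (in metres and radians):
On the way, in this order (a step that is already met when the one before it is completed fails the run):
1. the wheel has brought the pointer to the red line (within 2 mm) and the jaw rests there (y of pointer in the frame of gauge_mark between -0.002 and 0.002 m and linear speed of jaw below 0.003 m/s and value of joint lock_lever below 0.3 rad), for 0.3 s.
2. then the lock lever is pushed over to the back (value of joint lock_lever above 1 rad), for 0.2 s.
At the end, for the whole second after the job is handed in: The pointer is within 2 mm of the red line along the bed, the jaw is at rest, and the lock lever is over to the back (over 1.0 of its 1.2 rad) (y of pointer in the frame of gauge_mark between -0.002 and 0.002 m and value of joint lock_lever above 1 rad and linear speed of jaw below 0.003 m/s); the robot touches nothing.
It fails at once if the jaw is pushed directly (over 1 N) instead of being driven by the wheel (contact force between jaw and the fingers above 1 N or contact force between jaw and the arm above 1 N).
It fails at once if the wheel is leaned on with more than 30 N (contact force between wheel and the fingers above 30 N or contact force between wheel and the arm above 30 N).
It fails at once if a loose bystander is picked up or moved by more than 15 mm (distance of any of setting_ring_1, gauge_block_30, v_block_1, plug_gauge_1, outside_micrometer from where it was at the start of the episode above 0.015 m).
It also fails if it takes over 48 s, if anything falls off the work surface, if the arm or the gripper's body presses on something with over 40 N, if the wrist force passes 120 N, or if a joint passes its speed limit or range.

## Robot

A 6-joint arm with a two-finger parallel gripper is mounted at the origin on a cart in front of the work surface, level with it; the furniture and walls round the work are solid. World frame = base frame: x ahead of the robot, y to its left, z up, the work surface at z = 0. Lengths are in mm, angles in rad, forces in N, time in s.
With the tool pointing down it reaches from about 325 to 775 mm from the base axis. Payload 9.3 kg.
Tool frame: the origin (TCP) lies midway between the tips of the shut fingers; the grasp point (between the pads) lies 19 mm behind it; z points along the fingers, y is the line along which they close (so a half turn about z gives the same grasp; the last joint's range is limited). The gripper opens to 85 mm and grips with 20 to 120 N. Pads are 22 mm wide; open, the fingers measure 114 mm over their backs; the gripper's body (76 mm by 85 mm) begins 54 mm behind the grasp point. The pads swing forward as they close: fully open they stand 13 mm farther back than shut.
Start: joints at [-1.383, 0.259, 0.021, 1.334, 0, 1.418], TCP at [183.826, -518.367, 231.279] pointing down, gripper open.
Joint ranges: [-3.04, 3.04], [-0.91, 1.82], [-1.04, 1.36], [-1.92, 1.95], [-1.52, 1.45], [-3.14, 3.14]. Speed limits (rad/s): [2.22, 2.22, 2.79, 3.14, 3.14, 3.14].

## Interface

Orientations are given as [roll, pitch, yaw] about the fixed x, y, z axes, in that order (R = Rz(yaw) Ry(pitch) Rx(roll)).
In Python, from cell import * gives the robot as it stands.
- The arm moves only by the tool apply_moves, never from a script. Its argument "plan" is text: rows parted by semicolons, each of 7 numbers parted by spaces: the shift along the tool's x, y, z in m, then the turn, a rotation vector about the tool's x, y, z in degrees, then the opening, from -1 (shut) to 1 (fully open). A call has 1 to 8 rows; each row is the pose to reach, as a shift and turn from the pose commanded when the call began, along the tool's axes at that moment; what a row does not reach only later rows make up. A row lasts 1/8 s, in which the tool goes at most 62.5 mm and 10.7 degrees, less where a joint would pass 70% of its speed; a pose out of reach is approached as far as the arm can. A call with a gripper value outside its range is refused whole. The fingers move at their own pace and stop on an object; "grip_force" is the grip in N (left out, the last holds). Time passes only in rows, so rows that repeat a pose let the fingers close. It gives the time, the measured TCP pose, the force, the opening and the grip force at its end, in the units of the state.
- sense(): the state, without advancing time (a new reading comes with each control period).
- grab_frame(name): name is "side" or "top" or "wrist"; returns a dict with "img" (480x640x3 uint8, blue, green, red), "vertical_fov" (degrees; the focal length in pixels is half the picture's height over the tangent of half this angle, whatever the lens; pixels are square), "cx", "cy" (the principal point, pixels), "world_to_cam" (4x4, takes a point from world to camera coordinates); the wrist camera has in their place "hand_eye" (4x4, takes a point from camera to tool coordinates, whose origin is the TCP and whose axes are the flange's). Camera axes: x right, y up, looking along -z (the intrinsics and any distortion apply to the point x, -y, -z); pixel columns grow to the right and rows downward; lengths in mm; the calibration is good to about 2 mm. A picture is of the moment at which its call begins: read the wrist's pose just before it. There is no depth.
- close_job(): hands the job in; it is judged then, once.
The state is a dict: "t": time; "qpos": joint angles; "joint_velocities": joint speeds; "joint_efforts": joint torques, N m; "ee_pos": TCP position; "orientation": TCP orientation; "contact_force": force on the tool from outside, world axes, zero at the start; "moment": the same for the moment, N m; "width": finger opening in mm; "gripper_force": force on a finger pad.
Only numpy, scipy, OpenCV 4.12 (cv2) and the standard library are available. Lean on these libraries where they do the work, as an engineer would, in place of code of your own. Each camera call takes 0.05 s, during which the arm holds its last target. There are 200 camera calls.

## Working session

There is one attempt and no reset: what is moved stays moved. The work goes in short steps, Python scripts to look and compute and a tool call to move; the robot and the scene stay as the last step left them, time stands still between calls to the robot, and variables do not carry over. Pictures are saved under pics/ and viewed, at most 10 in all, crops included, and the job is handed in when it is done.

Besides the shell and the picture viewer there is one more tool, called after ">>>" as a command line: name --argument value ..., lists and objects as JSON in quotes. apply_moves: Moves the arm, as the interface text tells. Its arguments: {"type":"object","properties":{"plan":{"type":"string"},"grip_force":{"type":"number"}},"required":["plan"]}

```bash
mkdir -p pics; ls
python3 - <<'E'
from cell import *
import cv2
s=sense();print(s)
for n in("top","side"):
    f=grab_frame(n);cv2.imwrite(f"pics/{n}0.png",f["img"])
    print(n,{k:v for k,v in f.items() if k!="img"})
f=grab_frame("wrist");print({k:v for k,v in f.items() if k!="img"})
E
```

```text
pics
{'t': 0.0, 'qpos': array([-1.38258723e+00,  2.59213211e-01,  2.07527573e-02,  1.33369808e+00,
       -1.49489009e-05,  1.41821168e+00]), 'joint_velocities': array([-0.00065508, -0.00012234, -0.00057783,  0.00134306, -0.00024066,
        0.00022351]), 'joint_efforts': array([ 4.07622865e-04, -5.55640090e+01,  3.44524956e+01,  1.36781266e-02,
       -1.80977991e-04, -3.39897974e-05]), 'ee_pos': array([ 183.77531007, -518.08899485,  230.65120457]), 'orientation': array([-3.14024400e+00, -1.92270487e-04,  3.40793621e-01]), 'contact_force': array([-0.89787628, -0.27921249, -0.28584922]), 'moment': array([-0.01992277,  0.01183008, -0.0200204 ]), 'gripper_force': 0.0, 'width': 85.03199682610324}
top {'vertical_fov': 46.278236466642625, 'cx': 323.55560691898575, 'cy': 243.79727413088315, 'world_to_cam': array([[ 1.46932983e-02, -9.99891006e-01,  1.44349200e-03,
         1.07511948e+02],
       [ 9.95419106e-01,  1.47639523e-02,  9.44607309e-02,
        -5.63866153e+02],
       [-9.44717469e-02,  4.89398141e-05,  9.95527542e-01,
        -1.00760312e+03],
       [ 0.00000000e+00,  0.00000
[... 244 characters left out ...]
,
       [ 2.72526979e-01, -2.84875906e-01,  9.19007488e-01,
        -2.00731370e+02],
       [-6.64727495e-01,  6.34806950e-01,  3.93900361e-01,
        -7.50670182e+02],
       [ 0.00000000e+00,  0.00000000e+00,  0.00000000e+00,
         1.00000000e+00]])}
{'vertical_fov': 69.44537645965633, 'cx': 320.93279496479744, 'cy': 239.10655638259527, 'hand_eye': array([[-4.02472291e-05,  9.56987921e-01,  2.90127761e-01,
         7.41377583e+01],
       [ 9.99999999e-01,  3.56510559e-05,  2.11272411e-05,
         5.76006141e-01],
       [ 9.87515353e-06,  2.90127761e-01, -9.56987922e-01,
        -1.42945975e+02],
       [ 0.00000000e+00,  0.00000000e+00,  0.00000000e+00,
         1.00000000e+00]])}
```

View pics/top0.png

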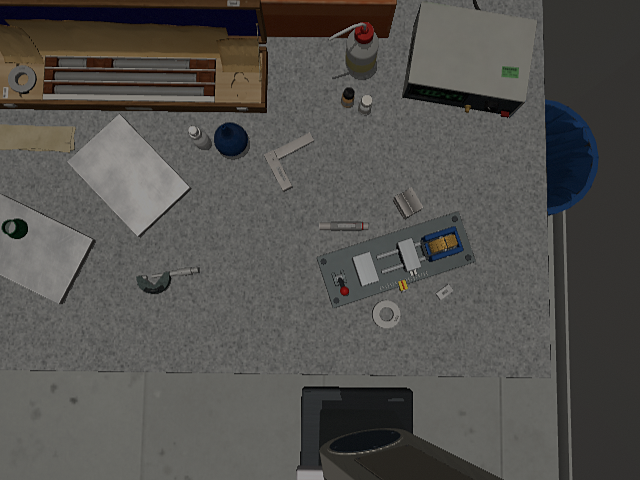

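View pics/side0.png

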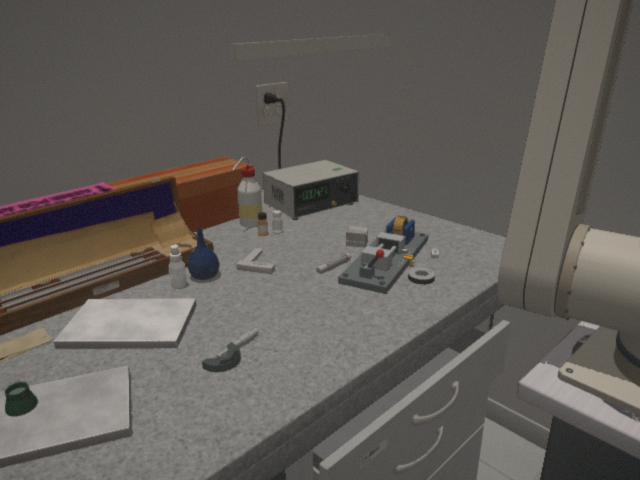

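The top view shows the gauge with the wheel at about (442,243), knob (345,291), clip (403,286) and pointer tongue (~413,272). The bed corners are about (317,258), (458,211), (475,263), (334,307). The side view agrees.

```bash
cat > h.py <<'E'
from cell import *
import numpy as np, cv2
from scipy.spatial.transform import Rotation as R
def cam(f, s=None):
    F=240/np.tan(np.radians(f["vertical_fov"]/2))
    if "world_to_cam" in f: M=np.linalg.inv(f["world_to_cam"])
    else:
        T=np.eye(4);T[:3,:3]=R.from_euler("xyz",s["orientation"]).as_matrix();T[:3,3]=s["ee_pos"];M=T@f["hand_eye"]
    return F,f["cx"],f["cy"],M
def ray(c,uv,z):
    F,cx,cy,M=c; d=M[:3,:3]@np.array([(uv[0]-cx)/F,-(uv[1]-cy)/F,-1]); o=M[:3,3]
    return o+d*(z-o[2])/d[2]
def proj(c,p):
    F,cx,cy,M=c; q=np.linalg.inv(M)@np.append(p,1); return np.array([cx+F*q[0]/-q[2],cy-F*q[1]/-q[2]])
def blobs(m,amin=6):
    n,_,st,ce=cv2.connectedComponentsWithStats(m.astype(np.uint8)); return [(ce[i].round(2),st[i][4]) for i in range(1,n) if st[i][4]>=amin]
def hsv(i): return cv2.split(cv2.cvtColor(i,cv2.COLOR_BGR2HSV))
E
python3 - <<'E'
from h import *
f=grab_frame("top");c=cam(f);h,s,v=hsv(f["img"])
roi=np.zeros(h.shape,bool);roi[205:330,310:480]=1
for n,m,z in(("red",((h<6)|(h>174))&(s>150)&(v>80),68),("brass/yel",(h>12)&(h<32)&(s>110)&(v>80),21),("blue",(h>100)&(h<125)&(s>120),56)):
    for b in blobs(m&roi): print(n,b,[ray(c,b[0],zz).round(1)[:2] for zz in (z,68)])
P=[ray(c,p,16)[:2].round(1) for p in((317,258),(458,211),(475,263),(334,307))];print(P)
P=np.array(P);print(P.mean(0),np.linalg.norm(P[0]-P[1]),np.linalg.norm(P[1]-P[2]),P[0]-P[1],P[3]-P[2])
E
```

```text
red (array([362. , 225.5]), np.int32(6)) [array([591.9,  48.1]), array([591.9,  48.1])]
red (array([402.5, 284.5]), np.int32(8)) [array([488.6, -23.8]), array([488.6, -23.8])]
red (array([344.  , 290.52]), np.int32(50)) [array([476.5,  78.8]), array([476.5,  78.8])]
brass/yel (array([443.24, 242.76]), np.int32(266)) [array([ 568. , -105.8]), array([563.3, -95.8])]
brass/yel (array([400.5, 285.5]), np.int32(28)) [array([487.8, -26.8]), array([486.8, -20.3])]
brass/yel (array([404.59, 284.07]), np.int32(29)) [array([490.6, -34.3]), array([489.4, -27.5])]
blue (array([443.9 , 242.95]), np.int32(441)) [array([564.1, -99.5]), array([563. , -96.9])]
blue (array([427.35, 248.73]), np.int32(37)) [array([553.3, -69.9]), array([552.3, -67.6])]
[array([536.6, 127.6]), array([ 628.6, -134.9]), array([ 531.6, -165.6]), array([446.7,  94.9])]
[535.875 -19.5  ] 278.1550826427588 101.74227243383156 [-92.  262.5] [-84.9 260.5]
```

>>> apply_moves --plan "0.497 -0.267 0 0 0 0.9 -1;0.497 -0.267 0 0 0 0.9 -1;0.497 -0.267 0 0 0 0.9 -1;0.497 -0.267 0 0 0 0.9 -1;0.497 -0.267 0 0 0 0.9 -1;0.497 -0.267 0 0 0 0.9 -1;0.497 -0.267 0 0 0 0.9 -1;0.497 -0.267 0 0 0 0.9 -1" --grip_force 20

```text
t: 1.2
ee_pos: [521.0, -146.3, 231.3]
orientation: [3.141, -0.0, 0.325]
contact_force: [0.2, -1.6, -1.1]
width: -0.2
gripper_force: 0.0
```

>>> apply_moves --plan "0.0545 -0.030 0.11 0 0 0 -1;0.0545 -0.030 0.11 0 0 0 -1;0.0545 -0.030 0.11 0 0 0 -1;0.0545 -0.030 0.11 0 0 0 -1"

```text
t: 1.7
ee_pos: [562.1, -102.6, 122.0]
orientation: [3.141, -0.0, 0.325]
contact_force: [-0.4, -0.4, 0.7]
width: 0.3
gripper_force: 0.0
```

Run:
```python
from h import *
s=sense();print(s["t"],s["ee_pos"],s["orientation"])
f=grab_frame("wrist");cv2.imwrite("pics/w1.png",f["img"]);c=cam(f,s)
h,sa,v=hsv(f["img"])
for n,m,z in(("red",((h<6)|(h>174))&(sa>150)&(v>80),21.5),("yel",(h>12)&(h<32)&(sa>110)&(v>80),21)):
    for b in blobs(m,30): print(n,b,ray(c,b[0],z).round(1)[:2],ray(c,b[0],68).round(1)[:2])
```

```text
1.7 [ 562.10186496 -102.60562664  122.0266171 ] [ 3.14119171e+00 -9.50646369e-05  3.25388621e-01]
red (array([  7.34, 298.05]), np.int32(345)) [439.8 111.8] [476.6  75.3]
yel (array([318.24, 254.57]), np.int32(2356)) [ 550.4 -105.1] [ 566.2 -100.1]
yel (array([204.82, 297.12]), np.int32(358)) [489.2 -32.8] [516.8 -41.8]
```

View pics/w1.png

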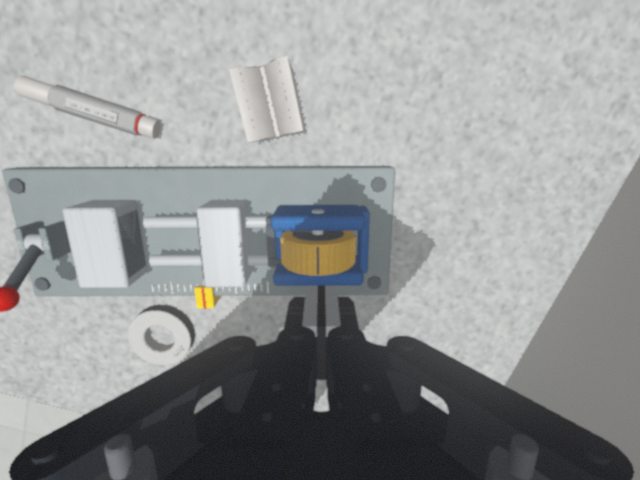

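Run:
```python
from h import *
s=sense();f=grab_frame("wrist");c=cam(f,s);print(proj(c,s["ee_pos"]))
i=f["img"];cv2.imwrite("pics/w1c.png",cv2.resize(i[265:325,140:240],None,fx=8,fy=8,interpolation=cv2.INTER_NEAREST)[:600])
```

```text
[319.68605938 303.60948294]
```

View pics/w1c.png

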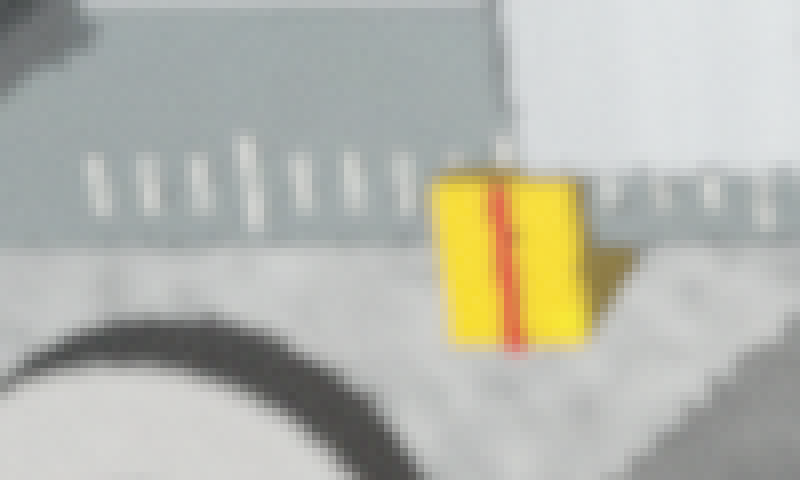

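The clip's red line has its inner end at about (202,288). The tongue is hidden behind the jaw top, so I'll shift the camera forward.

>>> apply_moves --plan "-0.10 -0.080 0.01 0 0 0 -1;-0.10 -0.080 0.01 0 0 0 -1;-0.10 -0.080 0.01 0 0 0 -1;-0.10 -0.080 0.01 0 0 0 -1"

```text
t: 2.3
ee_pos: [442.7, -59.3, 113.1]
orientation: [3.139, -0.003, 0.324]
contact_force: [-0.6, -0.2, 1.3]
width: -0.1
gripper_force: 0.0
```

Run:
```python
from h import *
s=sense();print(s["t"],s["ee_pos"],s["orientation"])
f=grab_frame("wrist");c=cam(f,s);i=f["img"];cv2.imwrite("pics/w2f.png",i)
h,sa,v=hsv(i)
b=[b for b in blobs((h>18)&(h<32)&(sa>110)&(v>80),60)];print(b)
u,w=min(b,key=lambda b:abs(b[0][0]-330))[0].astype(int);print(u,w)
u0,v0=u-45,w-50;print("crop origin",u0,v0)
cv2.imwrite("pics/w2.png",cv2.resize(i[v0:v0+75,u0:u0+100],None,fx=8,fy=8,interpolation=cv2.INTER_NEAREST))
```

```text
2.3 [442.66997045 -59.3414854  113.13679179] [ 3.13892762 -0.00343091  0.32413318]
[(array([462.46,  78.55]), np.int32(3778)), (array([297.11, 168.85]), np.int32(228)), (array([308.69, 168.77]), np.int32(236))]
308 168
crop origin 263 118
```

View pics/w2.png

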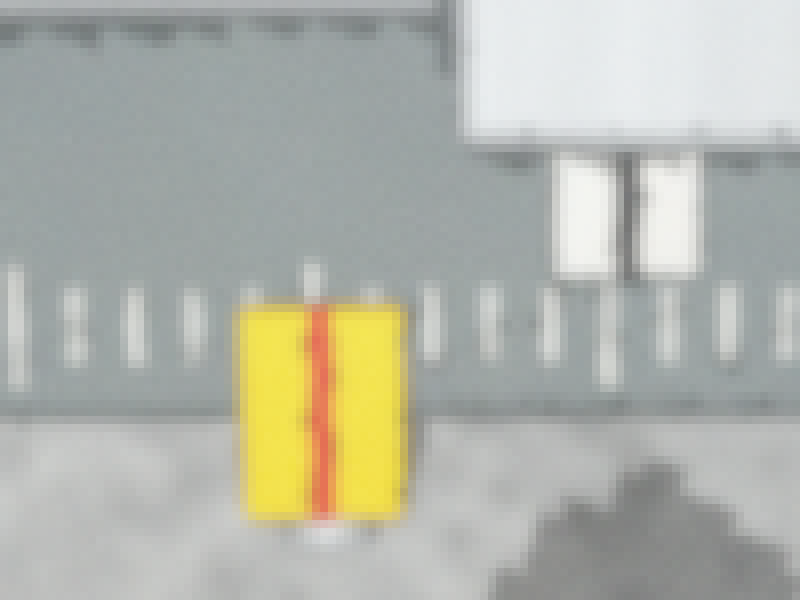

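The red line is at crop (318,310) and the pointer line at (627,270), so the pointer still has to move left. I'll measure the offset in mm along bed y.

```bash
cat >> h.py <<'E'
YAW=0.325
def bed(p,o=(536,-19.5)):
    d=np.array(p[:2])-o; return np.array([np.cos(YAW)*d[0]+np.sin(YAW)*d[1],-np.sin(YAW)*d[0]+np.cos(YAW)*d[1]])
E
python3 - <<'E'
from h import *
s=sense();f=grab_frame("wrist");c=cam(f,s);print(s["t"],s["ee_pos"])
g=lambda x,y,z:bed(ray(c,(263+(x-4)/8,118+(y-4)/8),z)).round(2)
print("mark",g(318,310,21.5),"ptr",g(627,275,24.5),"tongueL/R",g(553,270,24.5),g(701,270,24.5),"clip w",g(240,310,21),g(405,310,21),"bed front edge",g(400,412,16), "jaw L corner",g(465,140,48))
h,sa,v=hsv(f["img"]);b=max(blobs((h>12)&(h<32)&(sa>110)&(v>80),60),key=lambda b:b[1]);print(b,bed(ray(c,b[0],66)))
E
```

```text
2.35 [443.2405603  -59.49964006 112.8370698 ]
mark [-40.2    3.19] ptr [-37.29 -22.07] tongueL/R [-36.89 -16.07] [-36.9  -28.07] clip w [-40.22   9.66] [-40.24  -3.97] bed front edge [-48.99  -3.39] jaw L corner [-26.81  -8.9 ]
(array([462.03,  79.52]), np.int32(3795)) [ -0.12284039 -80.13903036]
```

>>> apply_moves --plan "0.1017 0.098 0.033 0 0 0 -1;0.1017 0.098 0.033 0 0 0 -1;0.1017 0.098 0.033 0 0 0 -1;0.1017 0.098 0.033 0 0 0 -1;0.1017 0.098 0.033 0 0 0 -1"

```text
t: 3.02
ee_pos: [569.0, -118.8, 78.2]
orientation: [-3.141, 0.0, 0.325]
contact_force: [0.0, 1.6, -0.3]
width: 0.1
gripper_force: 0.0
```

>>> apply_moves --plan "0.001 0 0.012 0 0 0 -1;0.001 -0.007 0.012 0 0 0 -1;0.001 -0.014 0.012 0 0 0 -1;0.001 -0.021 0.012 0 0 0 -1;0.001 -0.028 0.012 0 0 0 -1;0.001 -0.036 0.012 0 0 0 -1;0.001 -0.036 0.012 0 0 0 -1;0.001 -0.036 0 0 0 0 -1"

```text
t: 4.03
ee_pos: [557.9, -84.0, 77.9]
orientation: [-3.14, 0.002, 0.325]
contact_force: [0.5, 0.3, 0.7]
width: -0.0
gripper_force: 0.0
```

```bash
cat >> h.py <<'E'
def jawedge(f,s):
    "bed y of jaw top's edges at z 48, bed x -20..20 median, from white runs along a row"
    c=cam(f,s);i=f["img"];o=np.array([536,-19.5]);r=[]
    for x in (-12,-6,0,6,12):
        ys=np.arange(-50,60,.25);p=[proj(c,np.r_[o+[np.cos(YAW)*x-np.sin(YAW)*y,np.sin(YAW)*x+np.cos(YAW)*y],48]) for y in ys]
        p=np.array(p,np.float32);val=cv2.remap(i,p[None,:,0],p[None,:,1],cv2.INTER_LINEAR,borderValue=0)[0]
        m=val.min(1)>195
        d=np.flatnonzero(np.diff(np.r_[0,m,0].astype(int)));runs=[(ys[a],ys[min(b,len(ys)-1)]) for a,b in zip(d[::2],d[1::2]) if b-a>60]
        r.append(runs)
    return r
E
python3 - <<'E'
from h import *
s=sense();f=grab_frame("wrist");print(s["t"],s["ee_pos"],s["contact_force"]);cv2.imwrite("pics/w3.png",f["img"])
print(jawedge(f,s))
E
```

```text
4.025 [557.88874401 -83.99432631  77.86941496] [0.50736609 0.30788709 0.67446347]
[[], [(np.float64(3.0), np.float64(26.25))], [(np.float64(-14.0), np.float64(1.5))], [], [(np.float64(-24.0), np.float64(1.75))]]
```

View pics/w3.png

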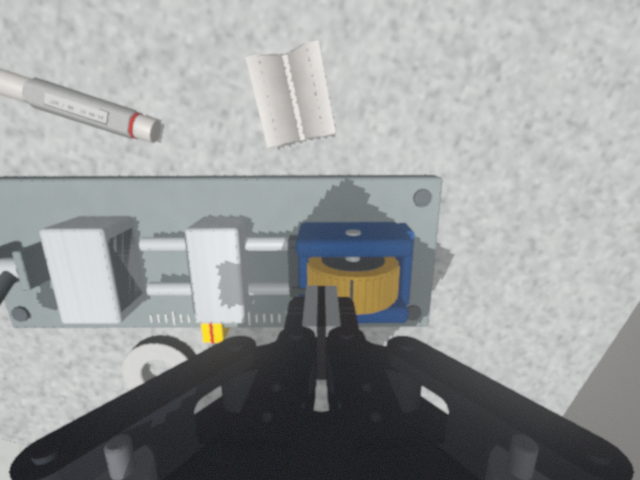

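After one stroke the jaw's left edge is about 10 mm further on, and nothing was disturbed. I'll make a second identical stroke.

>>> apply_moves --plan "0 0.036 0 0 0 0 -1;0 0.036 0.002 0 0 0 -1;0 0.036 0.012 0 0 0 -1;0 0.028 0.012 0 0 0 -1;0 0.019 0.012 0 0 0 -1;0 0.010 0.012 0 0 0 -1;0 0 0.012 0 0 0 -1;0 0 0.012 0 0 0 -1"

```text
t: 5.08
ee_pos: [558.0, -82.8, 66.3]
orientation: [-3.141, 0.0, 0.327]
contact_force: [-1.5, 2.1, 1.8]
width: 0.2
gripper_force: 1.3
```

>>> apply_moves --plan "0 0 -0.03 0 0 0 -1;-0.10 -0.05 -0.045 0 0 0 -1;-0.10 -0.05 -0.045 0 0 0 -1;-0.10 -0.05 -0.045 0 0 0 -1;-0.10 -0.05 -0.045 0 0 0 -1"

```text
t: 5.7
ee_pos: [448.5, -69.1, 111.5]
orientation: [3.141, -0.001, 0.325]
contact_force: [0.2, -0.1, -1.4]
width: 0.1
gripper_force: 0.0
```

```bash
cat > m.py <<'E'
from h import *
def measure():
    s=sense();f=grab_frame("wrist");c=cam(f,s);i=f["img"];h,sa,v=hsv(i);o=np.array([536,-19.5])
    print(s["t"],s["ee_pos"].round(1),"force",s["contact_force"].round(1))
    W=lambda x,y,z:proj(c,np.r_[o+[np.cos(YAW)*x-np.sin(YAW)*y,np.sin(YAW)*x+np.cos(YAW)*y],z])
    ys=np.arange(-35,20,.2)
    def line(x,z):
        p=np.array([W(x,y,z) for y in ys],np.float32);return cv2.remap(i,p[None,:,0],p[None,:,1],cv2.INTER_LINEAR)[0].astype(float)
    mk,pt=[],[]
    for x in np.arange(-50,-42,1.):
        l=line(x,21.5);w=np.clip(l[:,2]-l[:,1]-60,0,None);mk.append((w*ys).sum()/w.sum() if w.sum()>100 else np.nan)
    for x in np.arange(-37,-31,1.):
        l=line(x,24.5).min(1);b=np.flatnonzero(l>205)
        if len(b)<20: continue
        a,e=b[0],b[-1];w=np.clip(170-l[a:e],0,None)
        pt.append([x,ys[a].round(1),ys[e].round(1),round((w*ys[a:e]).sum()/max(w.sum(),1),2)])
    print("mark",np.round(mk,2));print("ptr x,R,L,line",*pt,sep="\n")
    print(W(-45,3,21.5),W(-36,3,24.5));return i
if __name__=="__main__":
    i=measure();cv2.imwrite("pics/m.png",i)
E
python3 m.py
```

```text
5.7 [448.5 -69.1 111.5] force [ 0.2 -0.1 -1.4]
mark [3.42 3.46 3.44 3.38 3.3  3.35 3.45 3.45]
ptr x,R,L,line
[np.float64(-37.0), np.float64(-6.8), np.float64(4.0), np.float64(-1.59)]
[np.float64(-36.0), np.float64(-6.8), np.float64(4.2), np.float64(-1.43)]
[np.float64(-35.0), np.float64(-7.0), np.float64(4.2), np.float64(-1.21)]
[np.float64(-34.0), np.float64(-7.0), np.float64(4.0), np.float64(-1.26)]
[np.float64(-33.0), np.float64(-7.2), np.float64(4.2), np.float64(-1.41)]
[np.float64(-32.0), np.float64(-7.2), np.float64(4.2), np.float64(-1.56)]
[286.70202202 166.41838198] [285.86627187 152.62877089]
```

Still 4.8 mm short, at about 10.3 mm per 36 mm stroke. Next is a short stroke of about 15 mm.

>>> apply_moves --plan "0.099 0.0755 0.020 0 0 0 -1;0.099 0.0755 0.033 0 0 0 -1;0.099 0.0755 0.033 0 0 0 -1;0.099 0.0755 0.033 0 0 0 -1;0.099 0.0755 0.033 0 0 0 -1"

```text
t: 6.38
ee_pos: [565.4, -108.5, 78.6]
orientation: [-3.142, 0.0, 0.325]
contact_force: [0.6, -0.5, 0.3]
width: -0.1
gripper_force: 0.0
```

>>> apply_moves --plan "0 0 0.012 0 0 0 -1;0 0 0.012 0 0 0 -1;0 -0.005 0.012 0 0 0 -1;0 -0.010 0.012 0 0 0 -1;0 -0.015 0.012 0 0 0 -1;0 -0.015 0.012 0 0 0 -1;0 -0.015 0 0 0 0 -1;0 -0.015 -0.02 0 0 0 -1"

```text
t: 7.38
ee_pos: [560.4, -94.5, 98.7]
orientation: [-3.141, 0.001, 0.325]
contact_force: [0.5, 0.3, 0.4]
width: 0.1
gripper_force: 0.0
```

>>> apply_moves --plan "-0.10 -0.060 -0.015 0 0 0 -1;-0.10 -0.060 -0.015 0 0 0 -1;-0.10 -0.060 -0.015 0 0 0 -1;-0.10 -0.060 -0.015 0 0 0 -1;-0.10 -0.060 -0.015 0 0 0 -1"

```text
t: 8.0
ee_pos: [448.1, -70.1, 113.4]
orientation: [3.141, -0.0, 0.325]
contact_force: [0.2, -0.1, -0.5]
width: 0.1
gripper_force: 0.0
```

```bash
python3 m.py
```

```text
8.0 [448.1 -70.1 113.4] force [ 0.2 -0.1 -0.5]
mark [3.41 3.48 3.42 3.37 3.28 3.35 3.46 3.44]
ptr x,R,L,line
[np.float64(-37.0), np.float64(-2.8), np.float64(8.0), np.float64(2.43)]
[np.float64(-36.0), np.float64(-3.0), np.float64(8.2), np.float64(2.58)]
[np.float64(-35.0), np.float64(-3.0), np.float64(8.2), np.float64(2.77)]
[np.float64(-34.0), np.float64(-3.0), np.float64(8.2), np.float64(2.75)]
[np.float64(-33.0), np.float64(-3.0), np.float64(8.2), np.float64(2.64)]
[np.float64(-32.0), np.float64(-2.8), np.float64(8.2), np.float64(2.58)]
[285.68315083 165.12915116] [284.82552412 151.40633461]
```

The pointer is now 0.8 mm from the mark, within tolerance and at rest. Next is the lever: I'll go in front of the knob and then down.

>>> apply_moves --plan "0.0375 -0.131 0 0 0 0 -1;0.0375 -0.131 0 0 0 0 -1;0.0375 -0.131 0 0 0 0 -1;0.0375 -0.131 0.03 0 0 0 -1;0.0375 -0.131 0.0515 0 0 0 -1;0.0375 -0.131 0.0515 0 0 0 -1"

```text
t: 8.8
ee_pos: [440.4, 66.0, 60.5]
orientation: [-3.141, 0.003, 0.325]
contact_force: [0.3, 0.3, -0.1]
width: 0.2
gripper_force: 0.0
```

Run:
```python
from h import *
s=sense();f=grab_frame("wrist");c=cam(f,s);i=f["img"];h,sa,v=hsv(i);print(s["ee_pos"],bed(s["ee_pos"]),s["contact_force"],proj(c,s["ee_pos"]))
for b in blobs(((h<6)|(h>174))&(sa>150)&(v>80),60):print(b,bed(ray(c,b[0],68)))
cv2.imwrite("pics/w5.png",i)
```

```text
[440.4118081   66.00745547  60.45560029] [-63.2809377  111.55335179] [ 0.30384942  0.29633601 -0.11391898] [319.68777525 303.60430744]
(array([320.65, 231.57]), np.int32(934)) [-26.93143353 111.07911104]
```

View pics/w5.png

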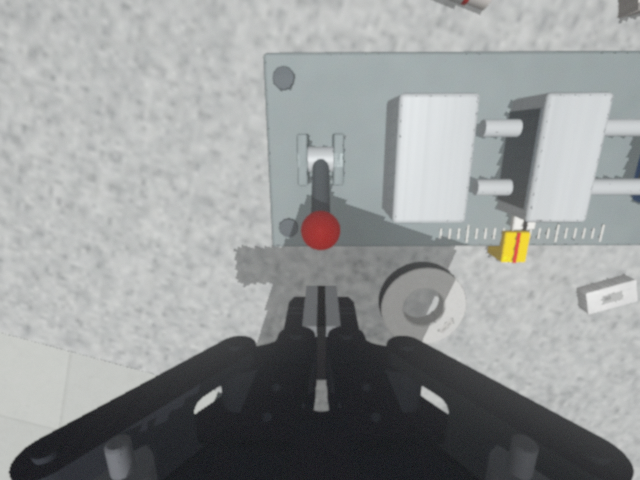

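The knob at (320,231) is straight ahead of the fingertips at (321,290). I'll push it back.

>>> apply_moves --plan "0.012 0 0 0 0 0 -1;0.022 0 0 0 0 0 -1;0.031 0 0 0 0 0 -1;0.040 0 0 0 0 0 -1;0.049 0 0 0 0 0 -1;0.057 0 0 0 0 0 -1;0.064 0 0 0 0 0 -1;0.064 0 0 0 0 0 -1"

```text
t: 9.85
ee_pos: [502.1, 87.0, 61.7]
orientation: [-3.142, -0.0, 0.325]
contact_force: [0.1, -0.0, 0.1]
width: -0.1
gripper_force: 0.0
```

>>> apply_moves --plan "0.003 0 0 0 0 0 -1;0.005 0 0 0 0 0 -1;0.007 0 0 0 0 0 -1;0.007 0 0 0 0 0 -1"

```text
t: 10.35
ee_pos: [506.3, 88.6, 61.4]
orientation: [3.142, 0.004, 0.325]
contact_force: [-8.1, -4.2, 1.5]
width: -0.2
gripper_force: 4.7
```

Run:
```python
from h import *
s=sense();f=grab_frame("wrist");c=cam(f,s);i=f["img"];h,sa,v=hsv(i);print(s["ee_pos"],bed(s["ee_pos"]),s["contact_force"])
for b in blobs(((h<6)|(h>174))&(sa>150)&(v>80),60):print(b,bed(ray(c,b[0],68)))
```

```text
[506.25089718  88.55583891  61.36024834] [  6.31141983 111.89834414] [-8.06544634 -4.15904927  1.48169493]
(array([320.67, 272.29]), np.int32(982)) [ 24.50255496 111.43569499]
```

The lever is at its stop, with 9 N resistance and the ball at bed x of about +25. I'll retreat and recheck.

>>> apply_moves --plan "-0.03 0 0 0 0 0 -1;-0.06 0 0 0 0 0 -1;-0.106 0.06 -0.052 0 0 0 -1;-0.106 0.132 -0.052 0 0 0 -1;-0.106 0.132 -0.052 0 0 0 -1;-0.106 0.132 -0.052 0 0 0 -1;-0.106 0.132 -0.052 0 0 0 -1"

```text
t: 11.28
ee_pos: [449.8, -69.6, 113.7]
orientation: [-3.141, -0.0, 0.325]
contact_force: [0.2, 0.4, -0.5]
width: 0.4
gripper_force: 0.0
```

```bash
python3 m.py
python3 - <<'E'
from h import *
i=cv2.imread("pics/m.png");a=i[110:200,235:355];cv2.imwrite("pics/mc.png",cv2.resize(a,None,fx=6,fy=6,interpolation=cv2.INTER_NEAREST))
f=grab_frame("top");c=cam(f);h,s,v=hsv(f["img"]);m=((h<6)|(h>174))&(s>150)&(v>80)
m[:, :310]=0;m[:,360:]=0
for b in blobs(m,15):print(b,bed(ray(c,b[0],68)))
E
```

```text
11.275 [449.8 -69.6 113.7] force [ 0.2  0.4 -0.5]
mark [3.44 3.45 3.35 3.31 3.31 3.36 3.42 3.42]
ptr x,R,L,line
[np.float64(-37.0), np.float64(-2.8), np.float64(8.0), np.float64(2.45)]
[np.float64(-36.0), np.float64(-3.0), np.float64(8.2), np.float64(2.48)]
[np.float64(-35.0), np.float64(-3.0), np.float64(8.2), np.float64(2.68)]
[np.float64(-34.0), np.float64(-3.0), np.float64(8.2), np.float64(2.77)]
[np.float64(-33.0), np.float64(-3.0), np.float64(8.2), np.float64(2.7)]
[np.float64(-32.0), np.float64(-3.0), np.float64(8.2), np.float64(2.6)]
[285.79622768 167.75846678] [284.93729273 154.15117297]
(array([357.07,  29.9 ]), np.int32(30)) [420.79054731 -57.72491712]
(array([335.  , 262.76]), np.int32(50)) [ 26.22188798 112.17012516]
```

View pics/mc.png

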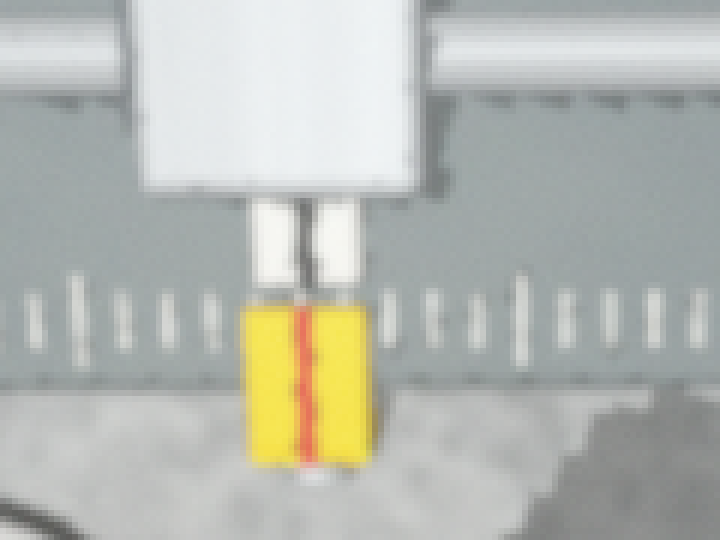

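The pointer at crop (306,240) and the red line at (302,310) are aligned within about 0.7 mm. The lever is fully back and the arm is clear, so I'm handing in.

```bash
python3 -c "
from cell import *
print(close_job())"
```

```text
the job is handed in; nothing more can be done
None
```

The job is handed in: the pointer sits about 0.8 mm from the red line by camera measurement, the lock lever is against its back stop, and the arm is clear of everything (about 11.3 s of the 48 s used).

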